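Space the gel plate holders on the drying rail with a spacer block

TASK

Set equal gaps of exactly one spacer width between the gel plate holders on the drying rail, working from the red end stop outward: take the spacer from its dock, and for each of the three gaps in turn slip its foot into the top of the gap, bring its steel face up against the part before until it touches, then press it down till it stands on the base plate, so that its bevel wedges the next holder out. Press gently, do not shift the holders already set, leave the sample jars alone, and stand the spacer back in its dock.

Things in the scene. Friction and masses are not known exactly. Their poses are not given: they have to be found in the camera images.
- rail: drying rail fixed to the bench: dark base plate 130 (x) by 220 (y), 6 mm thick. Origin on its underside, midway across x, in the plane of the red stop's working face. The row runs along +y: stop, holder1, 2, 3, then a grey bearing block (y 168 to 184, 50 mm high). Two rods run along y at x = 10 and 40, 22 mm up; at x below 0 the gaps are open down to the base plate.
- stop: red end stop fixed to the rail, 110 mm (x) by 16 mm (y), top 50 mm above the rail's underside; its working face, looking to the rail's +y, is at y = 0 of the rail; same origin and axes as the rail
- holder1: white plastic shoe 110 (x) by 16 (y) by 42 mm high, glass plate upright on its back part (x -5 to +53, 4 mm thick, top 86 mm up). Bare front lip x -55 to -5: the spacer works there. Origin: centre of the shoe's underside, 8 mm above the bench; axes as the rail's. Slides along y only, shifts at about 3.5 N and stays. First; starts 3 to 8 mm short of its right place, y = 36 on the rail.
- holder2: white plastic shoe 110 (x) by 16 (y) by 42 mm high, glass plate upright on its back part (x -5 to +53, 4 mm thick, top 86 mm up). Bare front lip x -55 to -5: the spacer works there. Origin: centre of the shoe's underside, 8 mm above the bench; axes as the rail's. Slides along y only, shifts at about 3.5 N and stays. Second; starts 3 to 8 mm short of y = 80 on the rail.
- holder3: white plastic shoe 110 (x) by 16 (y) by 42 mm high, glass plate upright on its back part (x -5 to +53, 4 mm thick, top 86 mm up). Bare front lip x -55 to -5: the spacer works there. Origin: centre of the shoe's underside, 8 mm above the bench; axes as the rail's. Slides along y only, shifts at about 3.5 N and stays. Third; starts 3 to 8 mm short of y = 124 on the rail.
- spacer: loose block, 0.15-0.2 kg, 30 deep (x), 28 wide (y). Origin: underside, mid depth and width. Steel face at y = -14, upright, 0 to 60 mm high. Blue side at y = +14 from 30 to 60 high, bevelled below in to y = 0 at the foot. Yellow grip on top, 24 (x) by 18 (y), 60 to 100 high, at y = -5 give or take 4 mm (differs each time, firm in use). In the dock, within 0.06 rad of its axes.
- dock_in (a point): centre of the inner floor of the dock, a grey open-topped pocket fixed to the bench: outside 50 mm (x) by 60 mm (y) by 25 mm high, walls and floor 5 mm, so the inner floor is 5 mm above the work surface and inside is 40 by 50 mm; axes x, y along its sides
- jar1: clear sample jar with red cap, 44 mm across, 60 mm high, loose; origin at the centre of its underside; leave alone
- jar2: another such jar; leave alone
- jar3: another such jar; leave alone
Things that resemble listed ones, but are neither listed nor needed, are in the scene too. There is more than one size of the spacer; the job needs the middle-sized.

How it is judged:
By the outcome, as a careful person would: the job done as asked, in the order asked, and still so for the second after the job is handed in, with the robot touching nothing.
It also fails if it takes over 72 s, if anything falls off the work surface, if the arm or the gripper's body presses on something with over 40 N, if the wrist force passes 120 N, or if a joint passes its speed limit or range.

ROBOT

A 6-joint arm with a two-finger parallel gripper is mounted at the origin on the work surface. World frame = base frame: x ahead of the robot, y to its left, z up, the work surface at z = 0. Lengths are in mm, angles in rad, forces in N, time in s.
With the tool pointing down it reaches from about 425 to 925 mm from the base axis. Payload 12.5 kg.
Tool frame: the origin (TCP) lies midway between the tips of the shut fingers; the grasp point (between the pads) lies 19 mm behind it; z points along the fingers, y is the line along which they close (so a half turn about z gives the same grasp; the last joint's range is limited). The gripper opens to 85 mm and grips with 20 to 120 N. Pads are 22 mm wide; open, the fingers measure 114 mm over their backs; the gripper's body (76 mm by 85 mm) begins 54 mm behind the grasp point. The pads swing forward as they close: fully open they stand 13 mm farther back than shut.
Start: joints at [1.169, 0.491, 1.559, -0, 1.092, -0.106], TCP at [182.173, 597.878, 231.327] pointing down, gripper open.
Joint ranges: [-3.1, 3.1], [-0.84, 2.19], [0.05, 2.79], [-1.13, 4.28], [0.06, 2.93], [-2.69, 2.69]. Speed limits (rad/s): [2.22, 2.22, 2.79, 3.14, 3.14, 3.14].

INTERFACE

Orientations are given as a unit quaternion [x, y, z, w].
In Python, from bench import * gives the robot as it stands. The module is installed in compiled form; this text tells all that it offers.
- The arm moves only by the shell command python3 -m inch 'ROWS' [OPENING]. ROWS is JSON, a list of rows, each a list of 4 numbers: the shift along the tool's x, y, z in cm, then the turn about the tool's z in degrees. In form: [[dx, dy, dz, yaw], ...]. A call has 1 to 10 rows; each row shifts and turns the commanded pose from where the row before left it, along the tool's axes as they then stand; what a row does not reach is not made up. A row lasts 1/12 s, in which the tool goes at most 41.7 mm and 7.16 degrees, less where a joint would pass 70% of its speed; a pose out of reach is approached as far as the arm can. A call with a gripper value outside its range is refused whole. OPENING is the opening, from -1 (shut) to 1 (fully open), set as the call begins (- or left out, the last holds). The fingers move at their own pace and stop on an object; the grip force is fixed at half the most. Time passes only in rows, so rows that do not move let the fingers close. It gives the time, the measured TCP pose, the force, the opening and the grip force at its end, in the units of the state.
- read_state(): the state, without advancing time (a new reading comes with each control period).
- grab_frame(name): name is "side" or "top"; returns the picture (384x512x3 uint8, red, green, blue); there is no depth.
- calibration(name): a dict with "camera_matrix" (3x3 intrinsics, pixels), "position" and "attitude" of the camera in the world. Camera axes: x right, y down, z forward; pixel columns grow to the right and rows downward; lengths in mm; the calibration is good to about 2 mm. A picture is of the moment at which its call begins. calibration takes no time and is no camera call.
- hand_in(): hands the job in; it is judged then, once.
The state is a dict: "t": time; "joint_pos": joint angles; "qd": joint speeds; "effort": joint torques, N m; "eef_pos": TCP position; "tool_rot": TCP orientation; "contact_force": force on the tool from outside, world axes, zero at the start; "torque": the same for the moment, N m; "width": opening from 0.0 (shut) to 1.0 (fully open); "finger_force": force on a finger pad.
Only numpy, scipy, OpenCV 4.12 (cv2) and the standard library are available. Lean on these libraries where they do the work, as an engineer would, in place of code of your own. Each camera call takes 0.05 s, during which the arm holds its last target. There are 200 camera calls.

## Working session

There is one attempt and no reset: what is moved stays moved. The work goes in short steps, Python scripts to look and compute and a shell command to move; the robot and the scene stay as the last step left them, time stands still between calls to the robot, and variables do not carry over. Pictures are saved under pics/ and viewed, at most 10 in all, crops included, and the job is handed in when it is done.

```bash
mkdir -p pics; python3 - <<'E'
from bench import *
import cv2
for n in("side","top"):
    c=calibration(n);print(n,c)
    cv2.imwrite(f"pics/{n}0.png",cv2.resize(grab_frame(n)[:,:,::-1],(800,600),interpolation=cv2.INTER_CUBIC))
s=read_state();print(s)
E
```

```text
side {'camera_matrix': array([[366.69440509,   0.        , 255.19860744],
       [  0.        , 366.69440509, 190.59732743],
       [  0.        ,   0.        ,   1.        ]]), 'position': array([ 284.44257152, -577.07047374,  514.69489774]), 'attitude': array([ 0.86643999, -0.22678719,  0.12306796, -0.4274384 ])}
top {'camera_matrix': array([[485.93327793,   0.        , 254.7625759 ],
       [  0.        , 485.93327793, 189.17365864],
       [  0.        ,   0.        ,   1.        ]]), 'position': array([ 527.70635106,  -63.80771867, 1010.78461798]), 'attitude': array([-0.70150835,  0.71215391, -0.01714869,  0.02070655])}
{'t': 0.1, 'joint_pos': array([ 1.16939746e+00,  4.91519356e-01,  1.55941706e+00,  1.43309548e-05,
        1.09171894e+00, -1.05588192e-01]), 'qd': array([ 0.00099652, -0.00295325, -0.00342798,  0.00124128, -0.00112395,
        0.00037736]), 'effort': array([ 2.04535703e-03, -6.19440937e+01, -2.62024945e+01, -9.86028795e-05,
        2.88130323e-03, -2.67977947e-05]), 'eef_pos': array([182.08042229, 597.66379502, 230.76387384]), 'tool_rot': array([ 1.47369912e-01,  9.89081304e-01, -5.12778058e-04, -1.39410549e-04]), 'contact_force': array([ 0.36948177,  0.47895335, -0.05819086]), 'torque': array([ 0.00189035, -0.03736219, -0.01612633]), 'finger_force': 0.0, 'width': 0.9939641750879044}
```

View pics/top0.png

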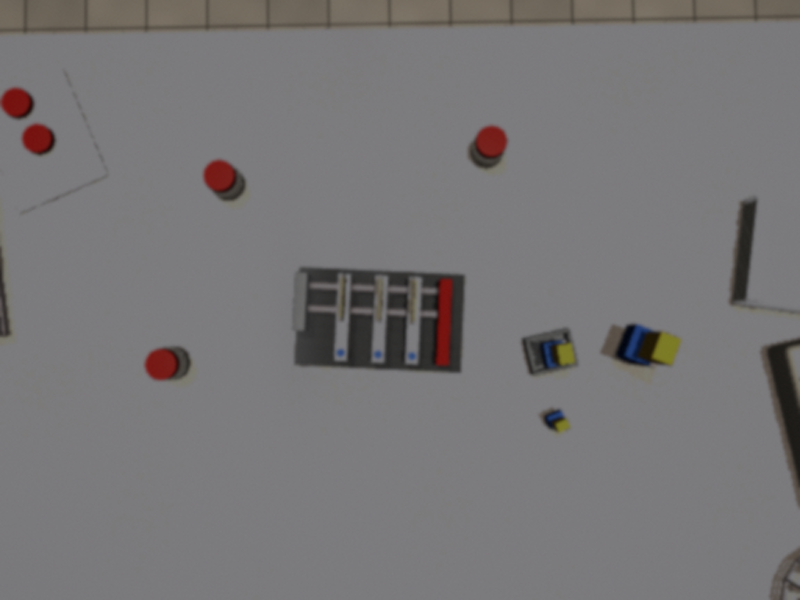

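View pics/side0.png

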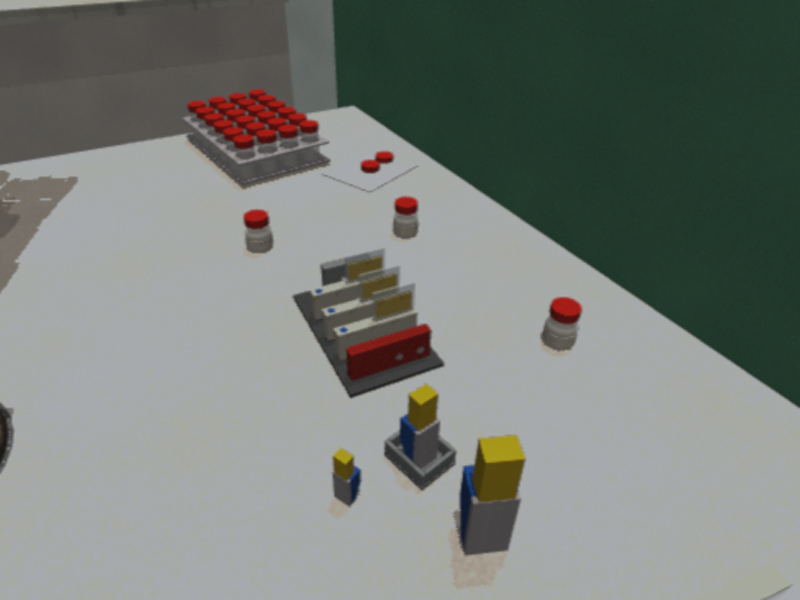

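Top view (800x600): the rail spans (295–465, 268–372). The red stop is at (445,322), with holders at x=413, 380 and 343. The jars are at (220,176), (490,142) and (162,364).

Things that could be taken for the spacer are the small one at (557,420), the one standing in the grey dock at (555,352), and the big one at (645,345). The middle-sized one in the dock fits the description. I'll check it in a close crop.

```bash
python3 - <<'E'
from bench import *
import cv2
t=grab_frame("top");s=grab_frame("side")
cv2.imwrite("pics/top1.png",cv2.resize(t[165:245,185:380,::-1],None,fx=4,fy=4,interpolation=cv2.INTER_CUBIC))
cv2.imwrite("pics/side1.png",cv2.resize(s[155:315,180:300,::-1],None,fx=3.75,fy=3.75,interpolation=cv2.INTER_CUBIC))
E
```

```text
(no output)
```

View pics/top1.png

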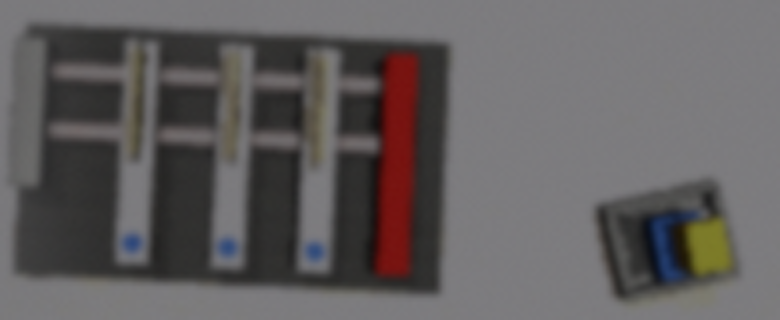

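View pics/side1.png

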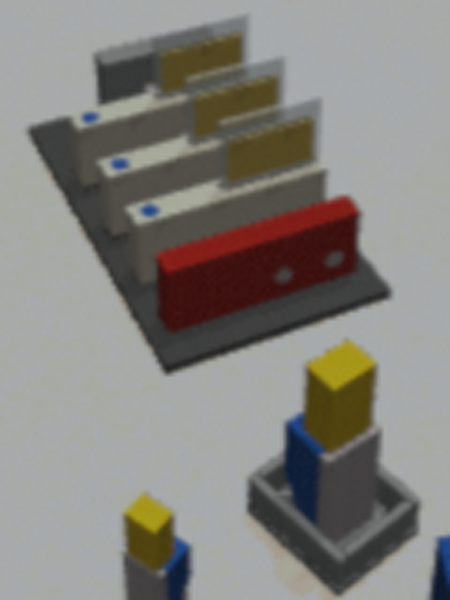

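Top crop: the spacer stands in the dock with its yellow top at about (710,247), the blue side facing +y and the steel face facing −y. That confirms the choice. The rail plate corners are at (28,26), (449,43), (440,292) and (14,274). Next I'll fit the poses from the corners in both views.

```bash
cat > h.py <<'E'
from bench import *
import numpy as np
from scipy.spatial.transform import Rotation as R
from scipy.optimize import least_squares
def proj(n,P):
    c=calibration(n);q=R.from_quat(c["attitude"]).inv().apply(np.atleast_2d(P)-c["position"])
    uv=q@c["camera_matrix"].T
    return uv[:,:2]/uv[:,2:]
def T(p,P): # p=x,y,yaw
    P=np.atleast_2d(np.array(P,float));r=R.from_euler('z',p[2]).apply(P);r[:,:2]+=p[:2];return r
tp=lambda a:(np.array(a)+.5)/4-.5+[185,165]
sd=lambda a:(np.array(a)+.5)/3.75-.5+[180,155]
E
python3 - <<'E'
from h import *
def fit(name,top,side,n0,extra=0):
    # entries: (point(p)->xyz local, crop px)
    def f(p):
        r=[]
        for n,l,c in(("top",top,tp),("side",side,sd)):
            if l:r.append(proj(n,T(p[:3],[(g(p) if callable(g) else g) for g,_ in l]))-c([u for _,u in l]))
        return np.vstack(r).ravel()
    s=least_squares(f,n0,loss='soft_l1');print(name,s.x.round(3));print(f(s.x).reshape(-1,2).round(1).tolist());return s.x
e=lambda x,k:(lambda p:(x,p[3]+k*220,6))
fit("rail",[(e(65,1),(28,26)),(e(65,0),(449,43)),(e(-65,0),(440,292)),(e(-65,1),(14,274)),
 ((55,-16,50),(419,56)),((-55,-16,50),(410,277))],
 [(e(-65,1),(30,130)),(e(-65,0),(168,365)),(e(65,0),(390,290)),((-55,-16,50),(160,268)),((55,-16,50),(357,210)),((-55,0,50),(159,250)),((55,0,50),(345,198))],[500,-130,0,-30])
Y=lambda:[((12,9,105),(687,222)),((12,-9,105),(725,217)),((-12,-9,105),(735,272)),((-12,9,105),(692,276))]
S=[((-12,9,105),(306,371)),((12,9,105),(345,341)),((12,-9,105),(377,360)),((-12,-9,105),(338,388))]
fit("grip",Y(),S,[450,-268,.2]);fit("gripTop",Y(),[],[450,-268,.2])
D=[((25,30,25),(598,205)),((25,-30,25),(716,180)),((-25,-30,25),(740,274)),((-25,30,25),(622,300))]
fit("dock",D,[((-25,30,25),(249,480)),((25,-30,25),(419,497)),((-25,-30,25),(338,565))],[450,-268,.2])
E
```

```text
rail [ 5.46294e+02 -1.07626e+02 -6.10000e-02 -3.60240e+01]
[[-0.3, -0.6], [0.3, -0.0], [-0.0, 0.6], [-0.2, 0.2], [-0.7, -0.5], [-0.8, -0.2], [-0.7, -0.5], [-0.7, 0.9], [0.3, 0.3], [1.5, 1.3], [1.0, 0.4], [-1.5, 0.8], [0.3, -1.2]]
grip [ 5.04352e+02 -2.57723e+02  2.07000e-01]
[[-0.6, 0.9], [-0.6, -0.0], [-0.1, -1.1], [1.2, 0.0], [-0.3, -1.0], [0.7, -0.4], [0.4, 1.0], [-0.7, 1.3]]
gripTop [ 5.04210e+02 -2.57769e+02  1.04000e-01]
[[0.0, 0.3], [0.1, 0.4], [-0.7, -0.5], [0.5, -0.3]]
dock [ 505.612 -255.003   12.78 ]
[[0.7, 0.1], [0.0, -0.3], [-0.1, 0.3], [0.5, 0.6], [-1.0, -1.2], [0.6, 0.2], [0.3, -0.8]]
```

```bash
cat >> h.py <<'E'
def go(x,y,z,yaw):
    """shift to TCP target in tool axes (cm) as they stand, and turn (deg) so that tool y lies along world yaw+90deg"""
    s=read_state();r=R.from_quat(s["tool_rot"]);d=r.inv().apply(np.array([x,y,z])-s["eef_pos"])/10
    ty=r.apply([0,1,0]);a=np.arctan2(ty[1],ty[0])-np.pi/2-yaw;a=(a+np.pi/2)%np.pi-np.pi/2
    print("t",round(s["t"],2),"tcp",s["eef_pos"].round(1),"shift",d.round(2),"turn",np.degrees(a).round(1))
def st():
    s=read_state();r=R.from_quat(s["tool_rot"]);ty=r.apply([0,1,0])
    print("t",round(s["t"],2),"tcp",s["eef_pos"].round(2),"yaw",round(np.arctan2(-ty[0],ty[1]),4),"F",s["contact_force"].round(2),"M",s["torque"].round(2),"w",round(s["width"],3),"ff",round(s["finger_force"],1))
E
python3 - <<'E'
from h import *
import cv2
from scipy.ndimage import map_coordinates
img=cv2.GaussianBlur(cv2.cvtColor(grab_frame("top"),cv2.COLOR_RGB2GRAY).astype(float),(0,0),.7)
p0=[546.3,-107.6,-.061]
def edge(a,b,n=40):
    uv=proj("top",T(p0,np.linspace(a,b,n)));t=uv[-1]-uv[0];t/=np.hypot(*t);nn=np.array([-t[1],t[0]])
    k=np.arange(-4,4.01,.1);o=[]
    for q in uv:
        s=q+k[:,None]*nn;v=map_coordinates(img,[s[:,1],s[:,0]],order=1);g=np.abs(np.gradient(v));g[g<.6*g.max()]=0
        o.append((k*g).sum()/g.sum())
    x=np.linspace(0,np.hypot(*(uv[-1]-uv[0])),n);o=np.array(o);m=np.abs(o-np.median(o))<.8
    c=np.polyfit(x[m],o[m],1);print("slope(img cw)",c[0].round(4),"mid",np.polyval(c,x.mean()).round(2),m.sum(),"std",np.std(o[m]-np.polyval(c,x[m])).round(2))
edge((65,-30,6),(65,160,6));edge((-65,-30,6),(-65,178,6));edge((-60,-36,6),(60,-36,6));edge((-52,-16,50),(52,-16,50))
edge((-60,184,6),(-5,184,6))
E
python3 -m inch '[[-2.77,-2.28,0,0],[-2.77,-2.28,0,0],[-2.77,-2.28,0,0],[-2.77,-2.28,0,0],[-2.77,-2.28,0,0],[-2.77,-2.28,0,0],[-2.77,-2.28,0,0],[-2.77,-2.28,0,0]]' 0.1
python3 -m inch '[[-2.77,-2.28,0,0],[-2.77,-2.28,0,0],[-2.77,-2.28,0,0],[-2.77,-2.28,0,0],[-2.77,-2.28,0,0],[-2.77,-2.28,0,0],[-2.77,-2.28,0,0]]'
python3 -m inch '[[0,0,0,-6.6],[0,0,0,-6.6],[0,0,0,-6.6],[0,0,0,-6.6],[0,0,0,0]]'
python3 -c "
from h import *
go(504.3,-257.7,230,.17)"
```

```text
slope(img cw) 0.0021 mid -0.03 35 std 0.18
slope(img cw) -0.0003 mid 0.16 33 std 0.15
slope(img cw) -0.0007 mid -0.2 40 std 0.14
slope(img cw) 0.0063 mid 0.85 32 std 0.33
slope(img cw) 0.0106 mid -0.06 33 std 0.18
t: 0.92
eef_pos: [341.6, 357.3, 231.4]
tool_rot: [0.147, 0.989, 0.0, 0.0]
contact_force: [0.4, 0.5, 0.2]
width: 0.553
finger_force: 0.0
t: 1.5
eef_pos: [480.7, 147.9, 231.4]
tool_rot: [0.147, 0.989, 0.0, 0.0]
contact_force: [0.2, 0.9, -0.3]
width: 0.549
finger_force: 0.0
t: 1.92
eef_pos: [479.9, 149.5, 231.3]
tool_rot: [-0.085, 0.996, 0.0, -0.0]
contact_force: [0.5, -0.0, 0.8]
width: 0.55
finger_force: 0.0
t 1.92 tcp [479.9 149.5 231.3] shift [  4.49 -40.54   0.12] turn -0.0
```

```bash

python3 -m inch '[[0.41,-3.68,0,0],[0.41,-3.68,0,0],[0.41,-3.68,0,0],[0.41,-3.68,0,0],[0.41,-3.68,0,0],[0.41,-3.68,0,0],[0.41,-3.68,0,0],[0.41,-3.68,0,0],[0.41,-3.68,0,0],[0.41,-3.68,0,0]]' >/dev/null
python3 -m inch '[[0.39,-3.74,1.9,0],[0,0,3,0],[0,0,3,0],[0,0,2,0],[0,0,0,0]]' -0.1
python3 - <<'E'
from h import *
import cv2
go(504.3,-257.7,72,.17)
s=grab_frame("side")[200:310,200:320,::-1]
t=grab_frame("top")[165:275,300:420,::-1]
cv2.imwrite("pics/g1.png",cv2.resize(np.hstack([s,t]),None,fx=3.3,fy=3.3,interpolation=cv2.INTER_CUBIC))
E
```

```text
t: 3.17
eef_pos: [500.6, -256.5, 128.7]
tool_rot: [-0.08, 0.997, 0.002, -0.003]
contact_force: [0.6, -0.3, 0.1]
width: 0.45
finger_force: 0.0
t 3.17 tcp [ 500.6 -256.5  128.7] shift [-0.37 -0.2   5.67] turn -0.5
```

View pics/g1.png

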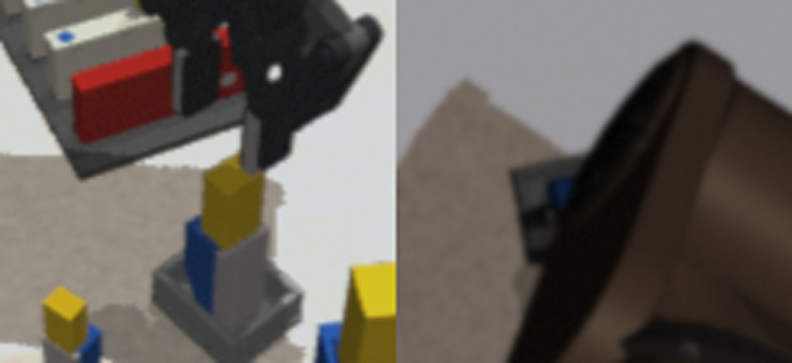

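The crop shows open pads at (190,110) and (255,165), straddling the yellow grip at (235,170). I'll descend and close.

```bash

python3 -m inch '[[-0.3,-0.15,1,0],[0,0,1.2,0],[0,0,1.2,0],[0,0,1.2,0],[0,0,0.9,0],[0,0,0,0],[0,0,0,0]]'
python3 -c "
from h import *
go(504.3,-257.7,72,.17);st()"
python3 -m inch '[[0,0,0,0],[0,0,0,0],[0,0,0,0],[0,0,0,0],[0,0,0,0],[0,0,0,0],[0,0,0,0]]' -1
python3 -c "
from h import *
st()"
```

```text
t: 3.85
eef_pos: [505.8, -258.3, 77.8]
tool_rot: [-0.082, 0.997, -0.0, 0.0]
contact_force: [-0.1, 0.4, 0.2]
width: 0.45
finger_force: 0.0
t 3.85 tcp [ 505.8 -258.3   77.8] shift [0.13 0.08 0.58] turn -0.3
t 3.85 tcp [ 505.75 -258.28   77.84] yaw 0.1648 F [-0.1   0.43  0.25] M [-0.03  0.01  0.04] w 0.45 ff 0.0
t: 4.43
eef_pos: [505.8, -258.3, 78.4]
tool_rot: [-0.082, 0.997, -0.0, 0.001]
contact_force: [-0.3, 2.1, 7.1]
width: 0.199
finger_force: 59.6
t 4.43 tcp [ 505.78 -258.32   78.36] yaw 0.1649 F [-0.33  2.09  7.13] M [ 0.34  0.05 -0.08] w 0.199 ff 59.6
```

```bash

python3 -m inch '[[0,0,0,0],[0,0,0,0],[0,0,0,0],[0,0,0.35,0],[0,0,0.3,0],[0,0,0,0]]' -0.1
python3 -m inch '[[0,0,0,0],[0,0,0,0],[0,0,0,0],[0,0,0,0],[0,0,0,0],[0,0,0,0]]' -1
python3 -c "
from h import *
st()"
python3 -m inch '[[0,0,-0.5,0],[0,0,-1,0],[0,0,-2,0],[0,0,-2.5,0],[0,0,-2.5,0],[0,0,-1.5,0],[0,0,0,0],[0,0,0,0]]'
python3 -c "
from h import *
st()
p=T([546.3,-107.6,-.061],[-30,16,0])[0];print(p)
import numpy as np
go(p[0],p[1],170,-.061)"
```

```text
t: 4.93
eef_pos: [505.1, -258.1, 70.2]
tool_rot: [-0.082, 0.997, 0.0, -0.0]
contact_force: [0.0, 0.5, -0.5]
width: 0.45
finger_force: 0.0
t: 5.43
eef_pos: [505.4, -258.2, 70.9]
tool_rot: [-0.082, 0.997, 0.0, -0.0]
contact_force: [0.0, 1.2, -1.9]
width: 0.202
finger_force: 58.5
t 5.43 tcp [ 505.4  -258.19   70.92] yaw 0.165 F [ 0.02  1.16 -1.86] M [-0.02 -0.02  0.02] w 0.202 ff 58.5
t: 6.1
eef_pos: [505.5, -258.3, 172.0]
tool_rot: [-0.082, 0.997, -0.001, 0.001]
contact_force: [-0.5, 1.2, -2.2]
width: 0.205
finger_force: 58.7
t 6.1 tcp [ 505.49 -258.28  171.99] yaw 0.165 F [-0.46  1.24 -2.2 ] M [-0.02 -0.01 -0.01] w 0.205 ff 58.7
[517.33119252 -89.80089346   0.        ]
t 6.1 tcp [ 505.5 -258.3  172. ] shift [-3.93 16.43  0.18] turn 12.9
```

```bash
python3 - <<'E'
from h import *
G=[504.3,-257.7,.165]
inv=lambda a:(a-[185,165]+.5)*4-.5
invs=lambda a:(a-[180,155]+.5)*3.75-.5
print("grip L edge",inv(proj("top",T(G,[(12,9,105),(-12,9,105)]))).round(0).tolist())
for o in(-9,-7,-5,-3,-1):
    print(o,inv(proj("top",T(G,[(15,14-o,65),(-15,14-o,65)]))).round(0).tolist(),"side steel L top, R top, blue top",invs(proj("side",T(G,[(-15,-14-o,65),(15,-14-o,65),(-15,14-o,65)]))).round(0).tolist())
print("side grip bottom",invs(proj("side",T(G,[(-12,9,65),(-12,-9,65),(12,-9,65)]))).round(0).tolist())
# holders' fits from top: lip-end centres (x=-55,z=50) bottom edge mid & blue dots
from scipy.optimize import least_squares
P=[546.3,-107.6,-.061]
for n,u,s in(("h1",(314,272),None),("h2",(226,268),None),("h3",(132,264),None)):
    f=lambda q:(proj("top",T(P,[(-55,q[0],50)]))[0]-tp(u))[:1]
    print(n,least_squares(f,[40]).x.round(1))
E
python3 -m inch '[[0,0,0,6.45],[0,0,0,6.45],[0,0,0,0],[0,0,0,0]]'
python3 -c "
from h import *
p=T([546.3,-107.6,-.061],[-30,8,0])[0];print(p)
go(p[0],p[1],170,-.061)"
```

```text
grip L edge [[686.0, 225.0], [695.0, 276.0]]
-9 [[639.0, 223.0], [651.0, 284.0]] side steel L top, R top, blue top [[318.0, 456.0], [372.0, 422.0], [275.0, 416.0]]
-7 [[643.0, 222.0], [655.0, 283.0]] side steel L top, R top, blue top [[321.0, 459.0], [375.0, 424.0], [278.0, 418.0]]
-5 [[647.0, 221.0], [659.0, 282.0]] side steel L top, R top, blue top [[324.0, 462.0], [378.0, 427.0], [281.0, 421.0]]
-3 [[651.0, 220.0], [663.0, 282.0]] side steel L top, R top, blue top [[327.0, 465.0], [381.0, 430.0], [284.0, 424.0]]
-1 [[656.0, 220.0], [667.0, 281.0]] side steel L top, R top, blue top [[331.0, 468.0], [384.0, 433.0], [287.0, 427.0]]
side grip bottom [[302.0, 432.0], [330.0, 459.0], [373.0, 431.0]]
h1 [29.7]
h2 [73.2]
h3 [119.6]
t: 6.43
eef_pos: [505.0, -258.0, 170.0]
tool_rot: [0.028, 1.0, 0.0, -0.001]
contact_force: [0.1, -0.6, -1.3]
width: 0.203
finger_force: 58.6
[516.84349511 -97.78601408   0.        ]
t 6.43 tcp [ 505. -258.  170.] shift [-0.27 16.06  0.02] turn 0.2
```

```bash

python3 -m inch '[[-0.15,3.3,0,0],[0,3.3,0,0],[0,3.3,0,0],[0,3.3,0,0],[0,3,0.5,0],[0,0,1.5,0],[0,0,1.5,0],[0,0,0.7,0],[0,0,0,0],[0,0,0,0]]'
python3 - <<'E'
from h import *
import cv2
p=T([546.3,-107.6,-.061],[-30,14,0])[0]
go(p[0],p[1],126,-.061);st()
cv2.imwrite("pics/s2.png",cv2.resize(grab_frame("side")[140:260,210:310,::-1],None,fx=5,fy=5,interpolation=cv2.INTER_CUBIC))
E
```

```text
t: 7.27
eef_pos: [516.6, -96.9, 128.8]
tool_rot: [0.029, 1.0, 0.0, -0.0]
contact_force: [-0.2, -0.2, -1.5]
width: 0.199
finger_force: 59.2
t 7.27 tcp [516.6 -96.9 128.8] shift [-0.03  0.51  0.28] turn 0.1
t 7.27 tcp [516.59 -96.85 128.8 ] yaw -0.059 F [-0.21 -0.23 -1.53] M [ 0.01  0.02 -0.04] w 0.199 ff 59.2
```

View pics/s2.png

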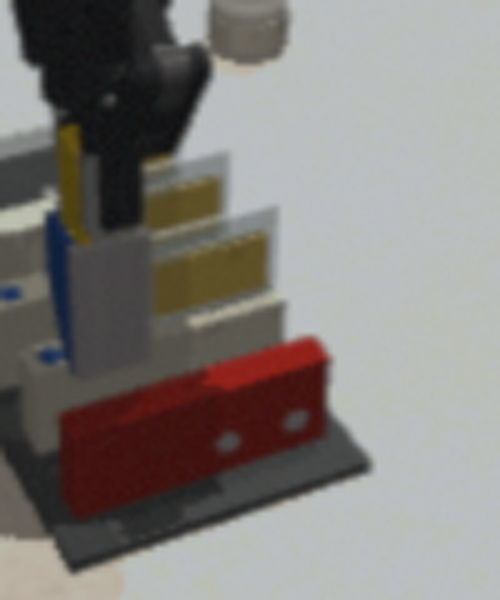

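The crop shows the steel face's lower edge running from (75,370) to (150,357), hovering just above the gap. I'll check its rail coordinates against the stop's corners.

```bash
cat >>h.py <<'E'
RAIL=[546.3,-107.6,-.061]
def unproj(n,uv,z):
    c=calibration(n);d=R.from_quat(c["attitude"]).apply(np.linalg.inv(c["camera_matrix"])@[uv[0],uv[1],1]);P=c["position"]+d*(z-c["position"][2])/d[2];return P
def rail(P):
    return R.from_euler('z',-RAIL[2]).apply(np.array(P)-[RAIL[0],RAIL[1],0])
E
python3 - <<'E'
from h import *
k=lambda u:(np.array(u)+.5)/5-.5+[210,140]
for n,u,z in(("steelL -45",(75,371),62.8),("steelR -15",(150,357),62.8),("stop -55,-16",(62,413),50),("stop 55,-16",(327,358),50),("stop 55 0",(316,339),50),("h1 R back(55)",(286,301),50),("h1 lip front -55,22",(23,354),50)):
    print(n,rail(unproj("side",k(u),z)).round(1))
s=read_state();print("tcp",rail(s["eef_pos"]).round(1))
E
```

```text
steelL -45 [-44.3   4.9  62.8]
steelR -15 [-15.4   0.3  62.8]
stop -55,-16 [-52.6  -1.5  50. ]
stop 55,-16 [ 53.1 -15.8  50. ]
stop 55 0 [54.8 -3.8 50. ]
h1 R back(55) [55.3 22.5 50. ]
h1 lip front -55,22 [-53.4  36.7  50. ]
tcp [-30.1   8.8 129.3]
```

```bash
python3 - <<'E'
from h import *
i=lambda a:((a-[210,140]+.5)*5-.5).round(0).tolist()
s=read_state();e=s["eef_pos"];z=e[2]-66
for o in(-8,-5.5,-3):
    G=[e[0],e[1],-.059]
    print(o,"steel L top,R top,L bot,R bot, blue top",i(proj("side",T(G,[(-15,-14-o,z+60),(15,-14-o,z+60),(-15,-14-o,z),(15,-14-o,z),(-15,14-o,z+60)]))))
print("yellow bot L front/back",i(proj("side",T(G,[(-12,-9,z+60),(-12,9,z+60),(-12,9,z+100)]))))
print("stop top",i(proj("side",T(RAIL,[(-55,-16,50),(-55,0,50),(55,0,50),(55,-16,50),(-55,-16,6)]))))
E
```

```text
-8 steel L top,R top,L bot,R bot, blue top [[70.0, 246.0], [147.0, 225.0], [75.0, 374.0], [148.0, 352.0], [40.0, 204.0]]
-5.5 steel L top,R top,L bot,R bot, blue top [[73.0, 250.0], [150.0, 228.0], [78.0, 378.0], [151.0, 356.0], [43.0, 208.0]]
-3 steel L top,R top,L bot,R bot, blue top [[75.0, 254.0], [153.0, 232.0], [80.0, 382.0], [154.0, 360.0], [46.0, 211.0]]
yellow bot L front/back [[81.0, 248.0], [62.0, 221.0], [58.0, 128.0]]
stop top [[71.0, 439.0], [55.0, 412.0], [312.0, 333.0], [331.0, 357.0], [75.0, 523.0]]
```

```bash
python3 - <<'E'
from h import *
import cv2
g=grab_frame("side").astype(float).sum(2)/3
for _ in range(5): g+=grab_frame("side").astype(float).sum(2)/3
g/=6
print("cols 222..242 row 205",g[205,222:243].round(0))
print("row 200",g[200,222:243].round(0))
for u in range(225,240):
    print(u,"top",g[184:194,u].round(0).astype(int).tolist(),"bot",g[208:220,u].round(0).astype(int).tolist())
E
```

```text
cols 222..242 row 205 [44. 40. 53. 66. 70. 70. 70. 71. 71. 70. 69. 70. 70. 70. 71. 69. 70. 73.
 81. 90. 91.]
row 200 [37. 43. 56. 67. 70. 70. 71. 71. 71. 70. 69. 70. 70. 71. 70. 69. 70. 71.
 71. 68. 66.]
225 top [52, 54, 57, 61, 68, 78, 74, 70, 69, 69] bot [66, 64, 64, 64, 64, 65, 68, 72, 79, 80, 80, 80]
226 top [56, 60, 60, 61, 69, 78, 73, 71, 70, 71] bot [69, 68, 69, 69, 69, 69, 69, 71, 79, 80, 80, 79]
227 top [64, 64, 64, 62, 68, 76, 72, 71, 71, 71] bot [70, 70, 70, 69, 70, 69, 70, 74, 79, 80, 80, 79]
228 top [66, 67, 67, 66, 69, 74, 72, 72, 72, 71] bot [70, 70, 70, 70, 70, 70, 71, 76, 80, 80, 80, 78]
229 top [58, 61, 65, 68, 77, 75, 73, 72, 72, 72] bot [71, 70, 71, 70, 71, 71, 72, 79, 80, 80, 80, 74]
230 top [34, 42, 61, 70, 78, 73, 72, 72, 71, 71] bot [71, 71, 71, 72, 71, 71, 74, 79, 80, 80, 79, 66]
231 top [22, 30, 58, 72, 75, 72, 71, 71, 71, 70] bot [71, 70, 70, 71, 71, 71, 75, 80, 80, 80, 78, 60]
232 top [22, 32, 63, 75, 74, 71, 71, 71, 71, 71] bot [69, 69, 70, 70, 70, 71, 78, 80, 80, 80, 77, 54]
233 top [24, 38, 66, 77, 73, 71, 71, 70, 71, 71] bot [69, 70, 70, 69, 70, 73, 78, 80, 80, 79, 72, 50]
234 top [26, 47, 70, 77, 72, 71, 71, 71, 71, 71] bot [70, 70, 70, 70, 71, 75, 79, 80, 80, 78, 62, 44]
235 top [29, 56, 73, 75, 72, 72, 71, 71, 71, 71] bot [70, 70, 70, 70, 71, 77, 80, 80, 80, 78, 59, 42]
236 top [35, 65, 75, 74, 71, 71, 70, 71, 70, 70] bot [70, 70, 70, 70, 72, 79, 80, 80, 80, 72, 50, 38]
237 top [45, 73, 80, 72, 70, 70, 69, 69, 69, 69] bot [70, 70, 70, 71, 75, 79, 80, 80, 78, 61, 44, 38]
238 top [60, 87, 87, 74, 71, 70, 70, 70, 70, 70] bot [70, 70, 70, 71, 76, 80, 80, 80, 78, 59, 44, 42]
239 top [71, 88, 87, 82, 74, 72, 73, 73, 73, 71] bot [72, 72, 72, 73, 79, 80, 80, 80, 75, 54, 44, 44]
```

```bash

python3 -m inch '[[0,0.45,0,0],[0,0,0.6,0],[0,0,0.6,0],[0,0,0.6,0],[0,0,0,0],[0,0,0,0]]' >/dev/null
S='from h import *;st()'
python3 -c "$S"
python3 -m inch '[[0,-0.1,0,0],[0,0,0,0]]' >/dev/null; python3 -c "$S"
python3 -m inch '[[0,-0.1,0,0],[0,0,0,0]]' >/dev/null; python3 -c "$S"
python3 -m inch '[[0,-0.05,0,0],[0,0,0,0]]' >/dev/null; python3 -c "$S"
python3 -m inch '[[0,-0.05,0,0],[0,0,0,0]]' >/dev/null; python3 -c "$S"
```

```text
t 8.12 tcp [516.67 -92.08 110.36] yaw -0.0602 F [ 0.27 -0.17 -1.62] M [-0.01 -0.02  0.04] w 0.2 ff 59.2
t 8.28 tcp [516.96 -93.29 111.1 ] yaw -0.0603 F [-0.65 -0.78 -0.2 ] M [ 0.03 -0.03 -0.01] w 0.204 ff 59.2
t 8.45 tcp [516.86 -94.29 111.17] yaw -0.0603 F [-0.37 -0.02 -2.3 ] M [ 0.03  0.01 -0.01] w 0.204 ff 59.2
t 8.62 tcp [516.79 -94.7  111.1 ] yaw -0.0603 F [ 0.17  0.36 -1.7 ] M [ 0.    0.05 -0.04] w 0.2 ff 59.2
t 8.78 tcp [516.77 -95.1  111.05] yaw -0.0602 F [-0.36 -0.29 -1.24] M [ 0.09 -0.04  0.  ] w 0.204 ff 59.3
```

```bash
S='from h import *;st()'
python3 -m inch '[[0,-0.05,0,0],[0,0,0,0]]' >/dev/null; python3 -c "$S"
python3 -m inch '[[0,-0.05,0,0],[0,0,0,0]]' >/dev/null; python3 -c "$S"
python3 -m inch '[[0,-0.05,0,0],[0,0,0,0]]' >/dev/null; python3 -c "$S"
python3 -m inch '[[0,-0.05,0,0],[0,0,0,0]]' >/dev/null; python3 -c "$S"
```

```text
t 8.95 tcp [516.68 -95.39 111.03] yaw -0.0604 F [-0.9   3.04 -0.96] M [ 0.59 -0.13 -0.04] w 0.2 ff 59.4
t 9.12 tcp [516.68 -95.74 111.07] yaw -0.0605 F [0.95 5.22 0.83] M [ 1.26 -0.09  0.  ] w 0.201 ff 59.4
t 9.28 tcp [516.61 -96.   111.08] yaw -0.0606 F [1.2  6.55 0.99] M [ 1.67 -0.18 -0.04] w 0.205 ff 59.5
t 9.45 tcp [516.6  -96.27 111.14] yaw -0.0608 F [0.92 8.81 3.07] M [ 2.14 -0.26  0.03] w 0.203 ff 59.6
```

```bash
S='from h import *;st()'
python3 -m inch '[[0,0.1,0,0],[0,0,0,0]]' >/dev/null; python3 -c "$S"
python3 -m inch '[[0,0,0.35,0],[0,0,0.35,0],[0,0,0,0]]' >/dev/null; python3 -c "$S"
python3 -m inch '[[0,0,0.3,0],[0,0,0.3,0],[0,0,0,0]]' >/dev/null; python3 -c "$S"
python3 -m inch '[[0,0,0.3,0],[0,0,0.2,0],[0,0,0,0]]' >/dev/null; python3 -c "$S"
```

```text
t 9.62 tcp [516.7  -95.67 111.05] yaw -0.0601 F [-0.14  5.03  1.24] M [ 1.17 -0.1  -0.02] w 0.204 ff 59.5
t 9.87 tcp [516.56 -95.7  103.55] yaw -0.0604 F [ 1.3   5.15 -4.82] M [ 1.35 -0.32  0.03] w 0.2 ff 58.8
t 10.12 tcp [516.56 -95.65  97.58] yaw -0.0604 F [ 1.59  6.72 -4.58] M [ 1.42 -0.31 -0.01] w 0.198 ff 58.9
t 10.37 tcp [516.84 -95.63  93.09] yaw -0.0605 F [1.87 8.25 3.32] M [ 1.67 -0.3   0.01] w 0.201 ff 59.8
```

```bash
S='from h import *;st()'
python3 -m inch '[[0,0.03,0.25,0],[0,0,0.25,0],[0,0,0,0]]' >/dev/null; python3 -c "$S"
python3 -m inch '[[0,0,0.25,0],[0,0,0.25,0],[0,0,0,0]]' >/dev/null; python3 -c "$S"
python3 -m inch '[[0,0,0.2,0],[0,0,0.2,0],[0,0,0,0]]' >/dev/null; python3 -c "$S"
python3 -m inch '[[0,0,0.2,0],[0,0,0.1,0],[0,0,0,0]]' >/dev/null; python3 -c "$S"
```

```text
t 10.62 tcp [517.06 -95.48  88.22] yaw -0.0604 F [1.31 6.66 2.36] M [ 1.4  -0.34 -0.07] w 0.2 ff 60.1
t 10.87 tcp [517.02 -95.41  83.12] yaw -0.0604 F [2.27 8.33 1.37] M [ 1.6  -0.38 -0.03] w 0.203 ff 59.9
t 11.12 tcp [516.97 -95.36  79.14] yaw -0.0603 F [2.02 8.48 1.26] M [ 1.66 -0.33 -0.07] w 0.203 ff 59.9
t 11.37 tcp [516.94 -95.3   76.22] yaw -0.0603 F [1.3  8.59 1.55] M [ 1.66 -0.32 -0.03] w 0.204 ff 60.1
```

```bash
S='from h import *;st()'
python3 -m inch '[[0,0.03,0.15,0],[0,0,0.1,0],[0,0,0,0]]' >/dev/null; python3 -c "$S"
python3 -m inch '[[0,0,0.1,0],[0,0,0,0]]' >/dev/null; python3 -c "$S"
python3 -m inch '[[0,0,0.05,0],[0,0,0,0]]' >/dev/null; python3 -c "$S"
python3 -m inch '[[0,0,0.05,0],[0,0,0,0]]' >/dev/null; python3 -c "$S"
```

```text
t 11.62 tcp [516.98 -95.2   73.73] yaw -0.0601 F [1.61 6.65 2.93] M [ 1.34 -0.22 -0.01] w 0.204 ff 60.1
t 11.78 tcp [516.99 -95.18  72.77] yaw -0.0602 F [0.12 7.98 3.93] M [ 1.38 -0.2  -0.05] w 0.201 ff 60.1
t 11.95 tcp [517.   -95.19  72.32] yaw -0.0602 F [0.62 8.38 5.13] M [ 1.41 -0.15  0.  ] w 0.206 ff 60.2
t 12.12 tcp [517.01 -95.19  71.9 ] yaw -0.0602 F [0.31 6.97 5.24] M [ 1.38 -0.09  0.02] w 0.201 ff 60.5
```

```bash
S='from h import *;st()'
python3 -m inch '[[0,0,0.05,0],[0,0,0,0]]' >/dev/null; python3 -c "$S"
python3 -m inch '[[0,0,0.05,0],[0,0,0,0]]' >/dev/null; python3 -c "$S"
python3 -m inch '[[0,0,0.05,0],[0,0,0,0]]' >/dev/null; python3 -c "$S"
```

```text
t 12.28 tcp [517.05 -95.18  71.83] yaw -0.0601 F [-0.79  7.79 12.04] M [ 1.52  0.17 -0.03] w 0.206 ff 61.3
t 12.45 tcp [517.09 -95.19  71.76] yaw -0.0602 F [-2.18  8.16 17.83] M [ 1.63  0.42 -0.08] w 0.2 ff 62.2
t 12.62 tcp [517.17 -95.18  71.69] yaw -0.0601 F [-3.46  9.92 24.21] M [ 1.71  0.71 -0.04] w 0.202 ff 63.1
```

```bash

python3 -m inch '[[0,0,-0.3,0],[0,0,-0.5,0],[0,0,-0.7,0],[0,0,-1,0],[0,0,-1,0],[0,0,-1.2,0],[0,0,-1.3,0],[0,0,0,0],[0,0,0,0]]'
python3 - <<'E'
from h import *
import cv2
f=rail([517.0,-95.19,0]);print("flush tcp rail",f)
p=T(RAIL,[f[0],f[1]+46.5,0])[0];go(p[0],p[1],130,-.061);st()
cv2.imwrite("pics/s3.png",cv2.resize(grab_frame("top")[165:245,185:300,::-1],None,fx=6.5,fy=6.5,interpolation=cv2.INTER_CUBIC))
E
```

```text
t: 13.37
eef_pos: [517.2, -96.0, 131.0]
tool_rot: [0.03, 1.0, -0.001, 0.001]
contact_force: [-0.5, 0.3, -1.4]
width: 0.203
finger_force: 59.5
flush tcp rail [-30.00204487  10.60072657   0.        ]
t 13.37 tcp [517.2 -96.  131. ] shift [0.02 4.73 0.1 ] turn 0.1
t 13.37 tcp [517.18 -95.97 131.01] yaw -0.0601 F [-0.49  0.28 -1.42] M [ 0.03 -0.02 -0.02] w 0.203 ff 59.5
```

View pics/s3.png

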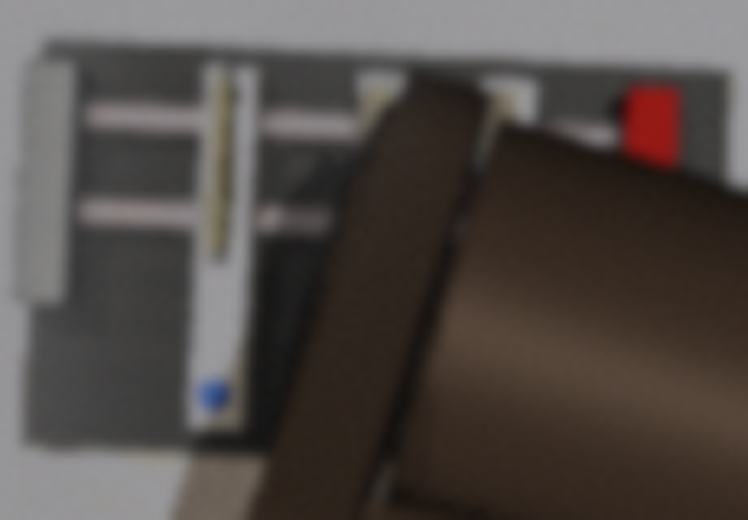

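```bash
python3 - <<'E'
from h import *
k=lambda u:(np.array(u)+.5)/6.5-.5+[185,165]
for n,u in(("h1 near edge",(537,90)),("h2 far edge",(359,85)),("h3 far",(200,85)),("h3 near",(257,85)),("stop face z50",(623,100)),("stop outer",(681,100)),("h3 lip far",(188,410)),("h3 lip near",(242,410))): print(n,rail(unproj("top",k(u),50)).round(1))
E
```

```text
h1 near edge [52.4 26.5 50. ]
h2 far edge [51.4 80.8 50. ]
h3 far [ 49.2 129.3  50. ]
h3 near [ 50.  111.9  50. ]
stop face z50 [50.5  0.2 50. ]
stop outer [ 51.3 -17.4  50. ]
h3 lip far [-49.7 128.   50. ]
h3 lip near [-49.  111.6  50. ]
```

The crop shows holder 1's near edge at (537,90), about y = 27–28 on the rail, so gap 1 looks set. I'll move to gap 2.

```bash
S='from h import *;st()'
python3 -m inch '[[0,2.4,0,0],[0,2.26,0,0],[0,0,0,0],[0,0,0,0],[0,0,0.5,0],[0,0,0.5,0],[0,0,0.5,0],[0,0,0.5,0],[0,0,0,0],[0,0,0,0]]'>/dev/null;python3 -c "$S"
python3 -m inch '[[0,-0.05,0,0],[0,0,0,0]]' >/dev/null; python3 -c "$S"
python3 -m inch '[[0,-0.05,0,0],[0,0,0,0]]' >/dev/null; python3 -c "$S
print(rail(read_state()['eef_pos']))"
```

```text
t 14.25 tcp [519.33 -49.25 109.52] yaw -0.0606 F [-0.86 -0.19 -1.3 ] M [-0.03  0.03 -0.02] w 0.203 ff 59.7
t 14.42 tcp [519.61 -49.65 110.17] yaw -0.0603 F [-0.31 -0.07 -2.57] M [ 0.01  0.01 -0.01] w 0.203 ff 59.7
t 14.58 tcp [519.51 -50.06 110.18] yaw -0.0602 F [ 1.17  0.09 -1.54] M [-0.05  0.03  0.02] w 0.202 ff 59.7
[-30.24591803  55.79637137 110.18436956]
```

```bash
S='from h import *;st()'
python3 -m inch '[[0,-0.05,0,0],[0,0,0,0]]' >/dev/null; python3 -c "$S"
python3 -m inch '[[0,-0.03,0,0],[0,0,0,0]]' >/dev/null; python3 -c "$S"
python3 -m inch '[[0,-0.02,0,0],[0,0,0,0]]' >/dev/null; python3 -c "$S
print(rail(read_state()['eef_pos']))"
```

```text
t 14.75 tcp [519.45 -50.54 110.09] yaw -0.0602 F [ 0.06 -0.51 -1.13] M [ 0.    0.04 -0.02] w 0.202 ff 59.7
t 14.92 tcp [519.42 -50.81 110.04] yaw -0.0601 F [ 0.35 -1.24 -1.62] M [ 0.06 -0.01 -0.05] w 0.199 ff 59.7
t 15.08 tcp [519.4  -51.01 110.  ] yaw -0.0602 F [ 0.09  0.82 -2.24] M [ 0.   -0.07 -0.06] w 0.203 ff 59.7
[-30.29572449  54.84062695 109.99881057]
```

```bash
S='from h import *;st()'
python3 -m inch '[[0,-0.02,0,0],[0,0,0,0]]' >/dev/null; python3 -c "$S"
python3 -m inch '[[0,-0.02,0,0],[0,0,0,0]]' >/dev/null; python3 -c "$S
print(rail(read_state()['eef_pos']))"
```

```text
t 15.25 tcp [519.36 -51.17 109.97] yaw -0.0602 F [-0.04  0.79 -1.08] M [ 0.09 -0.   -0.01] w 0.202 ff 59.6
t 15.42 tcp [519.36 -51.31 110.  ] yaw -0.0603 F [-0.18  1.12 -1.24] M [ 0.34 -0.09  0.  ] w 0.202 ff 59.7
[-30.3205421   54.54662795 110.00475007]
```

```bash
S='from h import *;st()'
python3 -m inch '[[0,0,0.2,0],[0,0,0.2,0],[0,0,0,0]]' >/dev/null; python3 -c "$S"
python3 -m inch '[[0,0,0.15,0],[0,0,0.15,0],[0,0,0,0]]' >/dev/null; python3 -c "$S"
python3 -m inch '[[0,0,0.15,0],[0,0,0,0]]' >/dev/null; python3 -c "$S
print(rail(read_state()['eef_pos']))"
```

```text
t 15.67 tcp [519.25 -51.29 105.6 ] yaw -0.0602 F [ 0.84  1.11 -2.02] M [ 0.33 -0.09 -0.02] w 0.199 ff 59.5
t 15.92 tcp [519.31 -51.33 102.69] yaw -0.0602 F [-0.06  1.38 -3.05] M [ 0.42 -0.04 -0.05] w 0.204 ff 59.4
t 16.08 tcp [519.31 -51.35 101.28] yaw -0.0602 F [-0.38  2.34 -2.31] M [ 0.49 -0.08 -0.01] w 0.198 ff 59.4
[-30.37076214  54.50219534 101.28472775]
```

```bash
S='from h import *;st()'
python3 -m inch '[[0,0.02,0.1,0],[0,0,0.1,0],[0,0,0,0]]' >/dev/null; python3 -c "$S"
python3 -m inch '[[0,0,0.15,0],[0,0,0.1,0],[0,0,0,0]]' >/dev/null; python3 -c "$S
print(rail(read_state()['eef_pos']))"
```

```text
t 16.33 tcp [519.33 -51.23  99.32] yaw -0.0601 F [ 0.94  0.79 -3.09] M [ 0.29 -0.09 -0.01] w 0.201 ff 59.6
t 16.58 tcp [519.58 -51.38  97.11] yaw -0.0602 F [-0.48 -0.59  1.29] M [-0.07 -0.02 -0.08] w 0.199 ff 60.1
[-30.09805391  54.48997859  97.11045052]
```

```bash
S='from h import *;st()'
python3 -m inch '[[0,0.03,0.05,0],[0,0,0.1,0],[0,0,0,0]]' >/dev/null; python3 -c "$S"
python3 -m inch '[[0,0,0.1,0],[0,0,0.1,0],[0,0,0,0]]' >/dev/null; python3 -c "$S
print(rail(read_state()['eef_pos']))"
```

```text
t 16.83 tcp [519.62 -51.19  95.51] yaw -0.0601 F [-0.4  -3.05  2.32] M [-0.57 -0.13 -0.  ] w 0.202 ff 60.2
t 17.08 tcp [519.45 -51.01  93.31] yaw -0.0602 F [ 0.67 -3.12  1.32] M [-0.67 -0.14  0.05] w 0.201 ff 60.1
[-30.25366941  54.8452986   93.30963304]
```

```bash
S='from h import *;st()'
python3 -m inch '[[0,-0.01,0.1,0],[0,0,0.1,0],[0,0,0,0]]' >/dev/null; python3 -c "$S"
python3 -m inch '[[0,-0.01,0.1,0],[0,0,0.1,0],[0,0,0,0]]' >/dev/null; python3 -c "$S
print(rail(read_state()['eef_pos']))"
```

```text
t 17.33 tcp [519.33 -51.    91.26] yaw -0.0602 F [ 0.18 -3.27  0.75] M [-0.76 -0.09 -0.02] w 0.202 ff 60.1
t 17.58 tcp [519.33 -51.06  89.28] yaw -0.0602 F [ 0.72 -3.08  0.54] M [-0.7  -0.02  0.03] w 0.203 ff 60.1
[-30.36535948  54.78832577  89.2787237 ]
```

```bash
S='from h import *;st()'
python3 -m inch '[[0,-0.02,0.1,0],[0,0,0.1,0],[0,0,0,0]]' >/dev/null; python3 -c "$S"
python3 -m inch '[[0,-0.02,0.1,0],[0,0,0.1,0],[0,0,0,0]]' >/dev/null; python3 -c "$S
print(rail(read_state()['eef_pos']))"
```

```text
t 17.83 tcp [519.31 -51.18  87.3 ] yaw -0.0602 F [ 0.3  -3.58  1.43] M [-0.49 -0.04 -0.04] w 0.202 ff 60.3
t 18.08 tcp [519.25 -51.31  85.14] yaw -0.0603 F [ 1.92 -0.22 -1.48] M [-0.16 -0.28 -0.03] w 0.205 ff 59.7
[-30.42723975  54.53589385  85.1395093 ]
```

```bash
S='from h import *;st()'
python3 -m inch '[[0,0.015,0.1,0],[0,0,0.1,0],[0,0,0,0]]' >/dev/null; python3 -c "$S"
python3 -m inch '[[0,0,0.1,0],[0,0,0.1,0],[0,0,0,0]]' >/dev/null; python3 -c "$S
print(rail(read_state()['eef_pos']))"
```

```text
t 18.33 tcp [519.21 -51.3   83.18] yaw -0.0602 F [ 0.05 -2.38 -2.26] M [-0.26 -0.05  0.05] w 0.206 ff 59.8
t 18.58 tcp [519.27 -51.29  81.27] yaw -0.0602 F [ 0.51 -1.29 -2.48] M [-0.24 -0.06 -0.04] w 0.197 ff 59.8
[-30.41490632  54.5574293   81.26537231]
```

```bash
S='from h import *;st()'
python3 -m inch '[[0,0,0.15,0],[0,0,0.15,0],[0,0,0.15,0],[0,0,0,0]]' >/dev/null; python3 -c "$S"
python3 -m inch '[[0,0,0.15,0],[0,0,0.1,0],[0,0,0,0]]' >/dev/null; python3 -c "$S"
python3 -m inch '[[0,0,0.1,0],[0,0,0.05,0],[0,0,0,0]]' >/dev/null; python3 -c "$S"
python3 -m inch '[[0,0,0.05,0],[0,0,0,0]]' >/dev/null; python3 -c "$S"
```

```text
t 18.92 tcp [519.36 -51.31  76.69] yaw -0.0602 F [ 1.34 -0.67 -3.45] M [-0.16 -0.11  0.01] w 0.195 ff 59.6
t 19.17 tcp [519.36 -51.3   74.3 ] yaw -0.0602 F [ 0.41 -2.12 -2.75] M [-0.13 -0.1  -0.05] w 0.202 ff 59.7
t 19.42 tcp [519.35 -51.29  72.9 ] yaw -0.0602 F [ 0.88  0.15 -1.99] M [-0.1  -0.07 -0.01] w 0.199 ff 59.8
t 19.58 tcp [519.36 -51.29  72.47] yaw -0.0601 F [ 0.98 -0.12 -0.04] M [-0.04 -0.03 -0.07] w 0.206 ff 59.9
```

```bash
S='from h import *;st()'
python3 -m inch '[[0,0,0.05,0],[0,0,0,0]]' >/dev/null; python3 -c "$S"
python3 -m inch '[[0,0,0.05,0],[0,0,0,0]]' >/dev/null; python3 -c "$S"
python3 -m inch '[[0,0,0.05,0],[0,0,0,0]]' >/dev/null; python3 -c "$S
print(rail(read_state()['eef_pos']))"
```

```text
t 19.75 tcp [519.38 -51.31  71.98] yaw -0.0602 F [0.06 0.75 0.67] M [-0.01 -0.02 -0.03] w 0.201 ff 59.9
t 19.92 tcp [519.46 -51.31  71.84] yaw -0.0601 F [-1.51  1.28  5.82] M [ 0.08  0.18 -0.04] w 0.205 ff 61.0
t 20.08 tcp [519.53 -51.32  71.77] yaw -0.0602 F [-2.34  0.09 12.03] M [ 0.13  0.45 -0.07] w 0.203 ff 61.9
[-30.1493952   54.5480083   71.76953363]
```

Gap 2 is seated, 43.95 mm from gap 1's seat. I'll lift and go to gap 3.

```bash
S='from h import *;st();print(rail(read_state()["eef_pos"]))'
python3 -m inch '[[0,0,-0.2,0],[0,0,-0.4,0],[0,0,-0.7,0],[0,0,-1,0],[0,0,-1,0],[0,0,-1.2,0],[0,0,-1.3,0],[0,0,0,0],[0,0,0,0]]'>/dev/null;python3 -c "$S"
python3 -m inch '[[0,2.3,0,0],[0,2.25,0,0],[0,0,0,0],[0,0,0.5,0],[0,0,0.5,0],[0,0,0.5,0],[0,0,0.4,0],[0,0,0,0],[0,0,0,0]]'>/dev/null;python3 -c "$S"
```

```text
t 20.83 tcp [519.69 -51.36 129.96] yaw -0.0601 F [ 0.05 -0.4  -2.66] M [-0.    0.01  0.  ] w 0.202 ff 59.6
[-29.987728    54.51001882 129.96343194]
t 21.58 tcp [521.97  -6.32 109.57] yaw -0.0608 F [-0.11 -0.54 -1.1 ] M [ 0.01 -0.05 -0.02] w 0.201 ff 59.7
[-30.45675961  99.60934982 109.57406984]
```

```bash
S='from h import *;st();print(rail(read_state()["eef_pos"])[1])'
python3 -m inch '[[0,-0.05,0,0],[0,0,0,0]]' >/dev/null; python3 -c "$S"
python3 -m inch '[[0,-0.03,0,0],[0,0,0,0]]' >/dev/null; python3 -c "$S"
python3 -m inch '[[0,-0.02,0,0],[0,0,0,0]]' >/dev/null; python3 -c "$S"
```

```text
t 21.75 tcp [522.2   -6.62 110.17] yaw -0.0604 F [-0.55  0.08 -1.05] M [ 0.03 -0.04 -0.  ] w 0.202 ff 59.7
99.31957828835141
t 21.92 tcp [522.15  -6.8  110.19] yaw -0.0602 F [-0.16 -0.44 -0.92] M [ 0.01 -0.06  0.01] w 0.2 ff 59.7
99.1443970272416
t 22.08 tcp [522.1   -6.94 110.08] yaw -0.0602 F [ 0.28  0.4  -1.35] M [-0.02 -0.01 -0.03] w 0.201 ff 59.7
98.99754154798863
```

```bash
S='from h import *;st();print(rail(read_state()["eef_pos"])[1])'
python3 -m inch '[[0,-0.02,0,0],[0,0,0,0]]' >/dev/null; python3 -c "$S"
python3 -m inch '[[0,-0.01,0,0],[0,0,0,0]]' >/dev/null; python3 -c "$S"
python3 -m inch '[[0,-0.01,0,0],[0,0,0,0]]' >/dev/null; python3 -c "$S"
```

```text
t 22.25 tcp [522.04  -7.13 110.02] yaw -0.0601 F [ 0.02 -0.12 -1.4 ] M [ 0.01 -0.02  0.03] w 0.201 ff 59.7
98.80282096638457
t 22.42 tcp [522.03  -7.21 109.99] yaw -0.0601 F [ 0.02 -0.13 -1.89] M [ 0.01  0.   -0.02] w 0.202 ff 59.7
98.7212736032863
t 22.58 tcp [522.03  -7.31 109.98] yaw -0.0602 F [-0.56 -0.44 -1.42] M [-0.04 -0.03  0.01] w 0.199 ff 59.7
98.61957471880167
```

```bash
S='from h import *;st();print(rail(read_state()["eef_pos"])[1])'
python3 -m inch '[[0,-0.01,0,0],[0,0,0,0]]' >/dev/null; python3 -c "$S"
python3 -m inch '[[0,-0.01,0,0],[0,0,0,0]]' >/dev/null; python3 -c "$S"
python3 -m inch '[[0,-0.01,0,0],[0,0,0,0]]' >/dev/null; python3 -c "$S"
```

```text
t 22.75 tcp [522.01  -7.43 109.98] yaw -0.0602 F [-0.32 -0.63 -1.29] M [-0.   -0.04 -0.03] w 0.203 ff 59.7
98.50358633768099
t 22.92 tcp [522.    -7.5  109.98] yaw -0.0602 F [ 0.69  0.32 -2.09] M [ 0.11 -0.01  0.01] w 0.201 ff 59.7
98.42912927175404
t 23.08 tcp [522.01  -7.57 110.01] yaw -0.0603 F [ 0.33  1.31 -1.22] M [ 0.16 -0.01 -0.01] w 0.204 ff 59.7
98.36257899205324
```

```bash
S='from h import *;st();print(rail(read_state()["eef_pos"])[1])'
python3 -m inch '[[0,0,0.25,0],[0,0,0.25,0],[0,0,0,0]]' >/dev/null; python3 -c "$S"
python3 -m inch '[[0,0,0.25,0],[0,0,0.25,0],[0,0,0,0]]' >/dev/null; python3 -c "$S"
python3 -m inch '[[0,0.01,0.15,0],[0,0,0.15,0],[0,0,0,0]]' >/dev/null; python3 -c "$S"
```

```text
t 23.33 tcp [521.85  -7.55 104.48] yaw -0.0602 F [ 0.48  1.16 -2.43] M [ 0.18 -0.08  0.01] w 0.2 ff 59.6
98.37603078514714
t 23.58 tcp [521.87  -7.58  99.47] yaw -0.0602 F [ 0.76  0.81 -1.82] M [ 0.24 -0.05  0.01] w 0.199 ff 59.5
98.34906284062653
t 23.83 tcp [521.94  -7.51  96.73] yaw -0.0602 F [ 0.17  0.63 -2.59] M [ 0.23 -0.04  0.02] w 0.201 ff 59.7
98.4179829474557
```

```bash
S='from h import *;st();print(rail(read_state()["eef_pos"])[1])'
python3 -m inch '[[0,0,0.1,0],[0,0,0.1,0],[0,0,0,0]]' >/dev/null; python3 -c "$S"
python3 -m inch '[[0,0.01,0.1,0],[0,0,0.05,0],[0,0,0,0]]' >/dev/null; python3 -c "$S"
python3 -m inch '[[0,0.01,0.1,0],[0,0,0.05,0],[0,0,0,0]]' >/dev/null; python3 -c "$S"
```

```text
t 24.08 tcp [522.    -7.52  94.85] yaw -0.0602 F [ 0.55  1.09 -1.89] M [ 0.25 -0.03  0.  ] w 0.198 ff 59.7
98.41305295050822
t 24.33 tcp [521.99  -7.47  93.39] yaw -0.0602 F [ 0.46 -0.45 -1.62] M [ 0.07 -0.03  0.06] w 0.203 ff 59.7
98.46077008093654
t 24.58 tcp [522.02  -7.38  91.9 ] yaw -0.0602 F [-0.21 -0.03 -1.77] M [-0.07 -0.01  0.  ] w 0.201 ff 59.7
98.54863865794907
```

```bash
S='from h import *;st();print(rail(read_state()["eef_pos"])[1])'
python3 -m inch '[[0,0,0.1,0],[0,0,0.05,0],[0,0,0,0]]' >/dev/null; python3 -c "$S"
python3 -m inch '[[0,0,0.1,0],[0,0,0.05,0],[0,0,0,0]]' >/dev/null; python3 -c "$S"
```

```text
t 24.83 tcp [522.2   -7.44  90.64] yaw -0.0602 F [ 0.46 -0.85  1.93] M [-0.28  0.07 -0.01] w 0.203 ff 60.3
98.5092023703823
t 25.08 tcp [522.22  -7.4   89.05] yaw -0.0602 F [ 0.23 -2.35  2.59] M [-0.36 -0.04 -0.02] w 0.201 ff 60.4
98.54799281272885
```

```bash
S='from h import *;st();print(rail(read_state()["eef_pos"])[1])'
python3 -m inch '[[0,-0.005,0.1,0],[0,0,0,0]]' >/dev/null; python3 -c "$S"
python3 -m inch '[[0,-0.005,0.1,0],[0,0,0,0]]' >/dev/null; python3 -c "$S"
python3 -m inch '[[0,-0.005,0.1,0],[0,0,0,0]]' >/dev/null; python3 -c "$S"
```

```text
t 25.25 tcp [522.17  -7.42  87.93] yaw -0.0602 F [ 0.17 -2.56  2.74] M [-0.42 -0.13 -0.03] w 0.205 ff 60.4
98.52737601330178
t 25.42 tcp [522.08  -7.43  86.87] yaw -0.0602 F [ 0.63 -1.68  2.78] M [-0.37 -0.11 -0.  ] w 0.203 ff 60.4
98.50569893729363
t 25.58 tcp [522.02  -7.42  85.85] yaw -0.0602 F [ 0.25 -1.32  1.9 ] M [-0.26 -0.2  -0.07] w 0.2 ff 60.3
98.51339957924857
```

```bash
S='from h import *;st();print(rail(read_state()["eef_pos"])[1])'
python3 -m inch '[[0,0,0.15,0],[0,0,0.15,0],[0,0,0.15,0],[0,0,0.15,0],[0,0,0,0]]' >/dev/null; python3 -c "$S"
python3 -m inch '[[0,0,0.15,0],[0,0,0.15,0],[0,0,0.15,0],[0,0,0.15,0],[0,0,0,0]]' >/dev/null; python3 -c "$S"
python3 -m inch '[[0,0,0.1,0],[0,0,0.05,0],[0,0,0,0]]' >/dev/null; python3 -c "$S"
```

```text
t 26.0 tcp [521.75  -7.38  79.47] yaw -0.0602 F [ 0.85  0.44 -4.43] M [-0.16 -0.17 -0.04] w 0.199 ff 59.5
98.53682146429473
t 26.42 tcp [521.98  -7.41  73.7 ] yaw -0.0602 F [-0.04 -0.09 -2.81] M [-0.08 -0.18 -0.05] w 0.201 ff 59.6
98.52132825138287
t 26.67 tcp [522.02  -7.42  72.43] yaw -0.0602 F [ 0.56 -0.72 -1.26] M [ 0.05 -0.15 -0.02] w 0.201 ff 59.8
98.513389050546
```

```bash
S='from h import *;st();print(rail(read_state()["eef_pos"])[1])'
python3 -m inch '[[0,0,0.05,0],[0,0,0.05,0],[0,0,0,0]]' >/dev/null; python3 -c "$S"
python3 -m inch '[[0,0,0.05,0],[0,0,0,0]]' >/dev/null; python3 -c "$S"
```

```text
t 26.92 tcp [522.11  -7.42  71.85] yaw -0.0601 F [-0.99 -0.16  5.67] M [ 0.09  0.18 -0.01] w 0.202 ff 61.0
98.52205604916551
t 27.08 tcp [522.2   -7.43  71.79] yaw -0.0601 F [-1.92  0.62 11.76] M [0.11 0.35 0.04] w 0.201 ff 61.9
98.51928108094538
```

```bash

python3 -m inch '[[0,0,-0.2,0],[0,0,-0.4,0],[0,0,-0.7,0],[0,0,-1,0],[0,0,-1.5,0],[0,0,-2,0],[0,0,-2,0],[0,0,-2,0],[0,0,0,0],[0,0,0,0]]'>/dev/null
python3 -c "
from h import *
go(505.4,-258.2,172,-.061);st()"
```

```text
t 27.92 tcp [522.3  -7.5 170.3] shift [  0.18 -25.13  -0.17] turn 0.1
t 27.92 tcp [522.26  -7.49 170.27] yaw -0.06 F [-0.02 -0.19 -1.5 ] M [ 0.03  0.02 -0.03] w 0.202 ff 59.7
```

```bash

python3 -m inch '[[0,-3.1,0,0],[0,-3.1,0,0],[0,-3.1,0,0],[0,-3.1,0,0],[0,-3.1,0,0],[0,-3.1,0,0],[0,-3.1,0,0],[0,-3.1,0,0],[0.18,-0.33,0,0],[0,0,0,0]]'>/dev/null
python3 -m inch '[[0,0,0,-6.45],[0,0,0,-6.45],[0,0,0,0],[0,0,0,0]]'>/dev/null
python3 -c "
from h import *
go(505.4,-258.2,120,.165);st()"
```

```text
t 29.08 tcp [ 505.1 -257.   168.6] shift [-0.02 -0.13  4.86] turn -0.1
t 29.08 tcp [ 505.06 -257.03  168.57] yaw 0.1625 F [ 1.21 -0.36 -2.08] M [ 0.01 -0.02  0.03] w 0.199 ff 59.9
```

```bash
S='from h import *;st()'
python3 -m inch '[[0,-0.12,2,0],[0,0,2,0],[0,0,2,0],[0,0,2,0],[0,0,1.2,0],[0,0,0.2,0],[0,0,0,0],[0,0,0,0]]'>/dev/null;python3 -c "$S"
python3 -m inch '[[0,0,0.15,0],[0,0,0,0]]'>/dev/null;python3 -c "$S"
```

```text
t 29.75 tcp [ 505.63 -259.2    75.55] yaw 0.1638 F [ 0.54 -0.01 -1.24] M [-0.01 -0.02  0.  ] w 0.204 ff 59.9
t 29.92 tcp [ 505.58 -259.45   74.18] yaw 0.1645 F [ 0.55  0.51 -1.74] M [-0.04  0.01 -0.01] w 0.2 ff 59.9
```

```bash
S='from h import *;st()'
python3 -m inch '[[0,0.1,0.12,0],[0,0,0.1,0],[0,0,0,0]]'>/dev/null;python3 -c "$S"
python3 -m inch '[[0,0,0.07,0],[0,0,0,0]]'>/dev/null;python3 -c "$S"
python3 -m inch '[[0,0,0.05,0],[0,0,0,0]]'>/dev/null;python3 -c "$S"
```

```text
t 30.17 tcp [ 505.11 -258.37   71.32] yaw 0.1648 F [ 0.55 -0.19 -2.1 ] M [ 0.03 -0.05  0.  ] w 0.202 ff 59.9
t 30.33 tcp [ 505.22 -258.45   70.88] yaw 0.1649 F [-0.03  0.74  2.8 ] M [0.15 0.09 0.03] w 0.204 ff 60.6
t 30.5 tcp [ 505.28 -258.44   70.84] yaw 0.165 F [-2.06  1.36  9.06] M [ 0.29  0.37 -0.  ] w 0.2 ff 61.5
```

```bash

python3 -m inch '[[0,0,-0.06,0],[0,0,0,0],[0,0,0,0],[0,0,0,0],[0,0,0,0]]' -0.1
python3 -m inch '[[0,0,-1,0],[0,0,-2,0],[0,0,-3,0],[0,0,-3,0],[0,0,-3,0],[0,-3,-2,0],[0,-3.5,0,0],[0,-3.5,0,0],[0,-3.5,0,0],[0,-3.5,0,0]]'
python3 -m inch '[[0,-3.5,0,0],[0,-3.5,0,0],[0,0,0,0],[0,0,0,0]]'
python3 - <<'E'
from h import *
import cv2
t=grab_frame("top")[165:245,185:380,::-1];s=grab_frame("side")[150:320,170:330,::-1]
cv2.imwrite("pics/e1.png",cv2.resize(t,None,fx=4,fy=4,interpolation=cv2.INTER_CUBIC))
cv2.imwrite("pics/e2.png",cv2.resize(s,None,fx=3.5,fy=3.5,interpolation=cv2.INTER_CUBIC))
E
```

```text
t: 30.92
eef_pos: [505.1, -258.4, 70.5]
tool_rot: [-0.082, 0.997, 0.0, -0.0]
contact_force: [1.0, -0.1, 0.2]
width: 0.45
finger_force: 0.0
t: 31.75
eef_pos: [533.0, -427.6, 211.9]
tool_rot: [-0.082, 0.997, -0.0, 0.0]
contact_force: [-0.3, -0.0, 0.6]
width: 0.449
finger_force: 0.0
t: 32.08
eef_pos: [544.0, -496.4, 210.3]
tool_rot: [-0.081, 0.997, 0.0, -0.0]
contact_force: [0.5, -0.5, -0.4]
width: 0.453
finger_force: 0.0
```

View pics/e1.png

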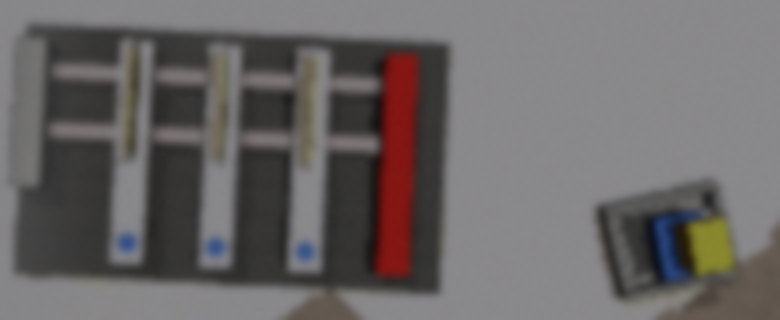

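View pics/e2.png

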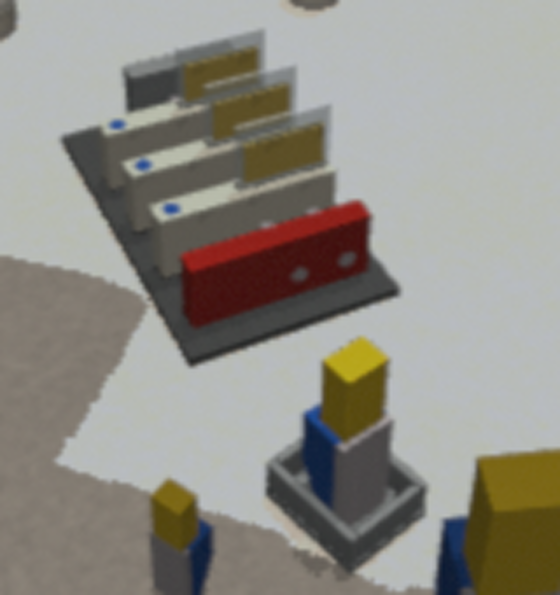

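Both crops show three even gaps, with blue dots at (305,251), (215,247) and (127,242). The spacer stands upright in its dock at (690,247). One quick numeric check of the holder pitch before handing in.

```bash
python3 - <<'E'
from h import *
from scipy.ndimage import map_coordinates
import cv2
g=grab_frame("top").astype(float).mean(2)
y=np.arange(-25,150,.25);p=np.zeros_like(y)
for x in np.arange(-40,-9,2.):
    uv=proj("top",T(RAIL,np.c_[np.full_like(y,x),y,np.full_like(y,50)]));p+=map_coordinates(g,[uv[:,1],uv[:,0]],order=1)
p/=16;m=(p.min()+p.max())/2;i=np.where(np.diff(np.sign(p-m)))[0];print("edges",y[i])
E
```

```text
edges [ 25.75  43.25  69.75  87.5  114.   132.  ]
```

```bash
python3 -c "
from bench import *
print(hand_in())"
```

```text
the job is handed in; nothing more can be done
None
```

I set all three gaps in order with the middle-sized spacer (final picture: holder pitch 44.1 and 44.4 mm, target 44), left the jars alone, stood the spacer back in its dock and handed in at about 32 of the 72 s allowed; no verdict came back.

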